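Lock the processor lid and fit the pusher from its hook

ROBOT

A 6-joint arm with a two-finger parallel gripper is mounted at the origin on the work surface. World frame = base frame: x ahead of the robot, y to its left, z up, the work surface at z = 0. Lengths are in mm, angles in rad, forces in N, time in s.
With the tool pointing down it reaches from about 400 to 925 mm from the base axis. Payload 3.4 kg.
Tool frame: the origin (TCP) lies at the very end of the fingers, on their centre line; the grasp point (between the pads) lies bot.pinch_z behind it (bot.pinch_z is the distance from the TCP to the grasp point, in mm); y points along the fingers, z is the direction in which the jaws open and shut, and the axes are right-handed (so a half turn about y gives the same grasp; the last joint's range is limited). The gripper opens to 85 mm and grips with 20 to 120 N. Pads are 22 mm wide; open, the fingers measure 114 mm over their backs; the gripper's body (76 mm by 85 mm) begins 54 mm behind the grasp point. The pads swing forward as they close: fully open they stand 13 mm farther back than shut.
Start: joints at [1.248, 0.307, 1.506, -0, 1.328, -0.073], TCP at [142.169, 557.153, 231.305] pointing down, gripper open.
Joint ranges: [-3.12, 3.12], [-1.05, 2.28], [0.14, 2.33], [-1.42, 4.57], [0.1, 2.73], [-2.68, 2.68]. Speed limits (rad/s): [2.57, 2.57, 3.14, 3.14, 3.14, 3.14].

INTERFACE

Orientations are given as a unit quaternion [x, y, z, w].
In Python, from plant import bot, optics gives the robot as it stands. The module is installed in compiled form; this text tells all that it offers.
- The arm moves only by the tool arm_command, never from a script. Its argument "rows" is a list of rows, each a list of 6 numbers: the shift along the tool's x, y, z as a fraction of full scale, then the turn, a rotation vector about the tool's x, y, z as a fraction of full scale. In form: [[tx, ty, tz, rx, ry, rz], ...]. A call has 1 to 8 rows; each row is the pose to reach, as a shift and turn from the pose measured when the call began, along the tool's axes at that moment; what a row does not reach only later rows make up. Full scale, the value 1, is 0.4 m for a shift and 0.5 rad for a turn. A row lasts 1/8 s, in which the tool goes at most 62.5 mm and 10.7 degrees, less where a joint would pass 70% of its speed; a pose out of reach is approached as far as the arm can. A call with a number of a shift or a turn outside -1 to 1 is refused whole. A call with a gripper value outside its range is refused whole. "hand" is the gripper command: -1 is fully open, 1 is shut, values between are in proportion, set as the call begins (left out, the last holds). The fingers move at their own pace and stop on an object; "newtons" is the grip in N (left out, the last holds). Time passes only in rows, so rows that repeat a pose let the fingers close. It gives the time, the measured TCP pose, the force and the opening at its end, in the units of the state.
- bot.state(): the state, without advancing time (a new reading comes with each control period).
- optics.capture(name): name is "scene" or "top" or "wrist"; returns the picture (400x640x3 uint8, red, green, blue); there is no depth.
- optics.get_calibration(name): a dict with "fx", "fy", "cx", "cy" (pixels), "view" (4x4, takes a point from world to camera coordinates); the wrist camera has in their place "mount" (4x4, takes a point from camera to tool coordinates, whose origin is the TCP and whose axes are the tool frame's). Camera axes: x right, y up, looking along -z (the intrinsics and any distortion apply to the point x, -y, -z); pixel columns grow to the right and rows downward; lengths in mm; the calibration is good to about 2 mm. A picture is of the moment at which its call begins: read the wrist's pose just before it. get_calibration takes no time and is no camera call.
- bot.sign_off(): hands the job in, once; it reports no verdict.
The state is a dict: "time": time; "qpos": joint angles; "dq": joint speeds; "joint_efforts": joint torques, N m; "ee_pos": TCP position; "eef_rot": TCP orientation; "ft_force": force on the tool from outside, world axes, zero at the start; "torque": the same for the moment, N m; "grip_width": opening from 0.0 (shut) to 1.0 (fully open).
Only numpy, scipy, OpenCV 4.12 (cv2) and the standard library are available. Lean on these libraries where they do the work, as an engineer would, in place of code of your own. Each camera call takes 0.05 s, during which the arm holds its last target. There are 200 camera calls.

TASK

Get the food processor ready: first swing the open steel hasp on its lid over the catch until it lies flat, then lift the grey pusher up and off its pegboard hook and seat it in the lid's feed tube until its flange rests on the rim. Leave the spatula and ladle on their hooks and the mug and funnel where they stand.

Things in the scene. Friction and masses are not known exactly. Their poses are not given: they have to be found in the camera images.
- pegboard: Birch pegboard fixed upright on the counter at the robot's right, in the way of low moves from its start, 300 wide (y), 275 tall (z), 16 thick (x). Origin: centre of lower edge; the hooks are on its -x face. Three hooks of 6 mm steel wire at y = -90, 0, +90 mm leave the face at z = 245, run out to x = -66 and turn up 12 mm (tip top at z = 260). Items hang at x = about -50.
- pusher: Grey pusher hanging upright on one of the hooks, 0.11 kg. Origin: centre of underside. Stem 45 mm dia., z 0 to 52; flange 62 dia., z 52 to 57; above it an arch 40 wide (its y), 12 thick (its x, along the hook): 8 mm legs z 57 to 91, cross bar 91 to 99. The bar's underside rests on the hook. Raise 13 to 27 mm to clear the hook tip, then draw it off the hook.
- processor: White food processor fixed on the counter, round, 176 mm diameter; dark lid 164 diameter, top at z = 158. Origin: centre of underside. A feed tube stands on the lid at x = 0, y = +38: inner diameter 52, outer 60, height 60 mm (mouth at z = 218). The hasp is on its -y side. Bowl handle out to x = +112.
- feed_mouth (a point): Centre of the feed tube's mouth, at rim height; axes as the processor's. With the pusher seated its origin is 52 mm below this point.
- hasp_hinge (a point): Hinge axis of the hasp, on the lid's -y edge at processor x = 0, y = -86, z = 162 mm; the axis runs along the processor's x; axes as the processor's.
- hasp_pad (a point): Centre of the face of the red thumb pad (30 x 12 mm) at the hasp's end. The hasp is a steel strap 30 wide, 4 thick, 62 long from its hinge, with a slot for the catch; the pad centre is 56 mm from the hinge, its face 12 mm above the strap's mid plane. The catch is a stud 36 mm inward of the hinge, 9 tall. Closed, the pad's face is 16 mm above the lid.
- hasp (a joint): Hasp angle in rad: 0 = closed, flat on the lid with the catch through the slot; 1.57 = standing upright; larger = leaning outward, away from the lid (limit 2.5). Stiff hinge: it stays where it is left and can be pushed with little force.
- spatula: Black nylon spatula, 194 mm long, hanging on another hook. Origin: centre of its lower end; blade 64 mm wide, 75 tall.
- ladle: Small steel ladle, 194 mm long, hanging on the third hook. Origin at its lower end, below the hook; bowl 60 mm diameter, 28 high.
- mug: Blue ceramic mug, 82 mm diameter, 92 tall, handle along its +y, on the counter. Origin: centre of its underside.
- funnel: Aluminium funnel standing mouth down on the counter, 100 mm diameter, 105 tall. Origin: centre of its underside.

How it is judged:
By the outcome, as a careful person would: the job done as asked, in the order asked, and still so for the second after the job is handed in, with the robot touching nothing.
It also fails if it takes over 72 s, if anything falls off the work surface, if the arm or the gripper's body presses on something with over 40 N, if the wrist force passes 120 N, or if a joint passes its speed limit or range.

## Working session

There is one attempt and no reset: what is moved stays moved. The work goes in short steps, Python scripts to look and compute and a tool call to move; the robot and the scene stay as the last step left them, time stands still between calls to the robot, and variables do not carry over. Pictures are saved under pics/ and viewed, about 8 in all and at most 12, crops included, and the job is handed in when it is done.

Besides the shell and the picture viewer there is one more tool, called after ">>>" as a command line: name --pt "numbers of a row" for each row, then --argument value for the rest. arm_command: Moves the arm, as the interface text tells. Shift numbers are shares of 0.4 m and turn numbers shares of 0.5 rad, none past 1 either way. Its arguments: {"type":"object","properties":{"rows":{"type":"array"},"hand":{"type":"number"},"newtons":{"type":"number"}},"required":["rows"]}

```bash
mkdir -p pics; python3 - <<'E'
from plant import bot, optics
import cv2,numpy as np
np.set_printoptions(precision=4,suppress=True)
print(bot.state(), bot.pinch_z)
for n in ("scene","top","wrist"):
    im=optics.capture(n); cv2.imwrite(f"pics/{n}0.png",im[:,:,::-1]); print(n,{k:(np.array(v) if np.ndim(v) else v) for k,v in optics.get_calibration(n).items()})
E
```

```text
{'time': 0.0, 'qpos': array([ 1.2475,  0.3075,  1.5077, -0.    ,  1.3284, -0.0735]), 'dq': array([ 0.0012, -0.0005, -0.0014, -0.0001, -0.0016,  0.0007]), 'joint_efforts': array([  0.0016, -45.7561, -25.1918,  -0.    ,   0.0133,   0.    ]), 'ee_pos': array([141.9395, 556.4722, 230.4081]), 'eef_rot': array([ 0.7023, -0.0882,  0.0879, -0.7009]), 'ft_force': array([-0.5331,  0.3025,  0.2698]), 'torque': array([-0.0114, -0.0282, -0.0409]), 'grip_width': 0.9988081464948765} 18.700000000000003
scene {'fx': 368.7778502132111, 'fy': 368.7778502132111, 'cx': 320.0700085780764, 'cy': 200.02671245079372, 'view': array([[   -0.2195,     0.9756,    -0.0026,   103.7776],
       [   -0.5432,    -0.12  ,     0.831 ,   203.7533],
       [    0.8104,     0.1838,     0.5562, -1326.4433],
       [    0.    ,     0.    ,     0.    ,     1.    ]])}
top {'fx': 399.22220151142295, 'fy': 399.22220151142295, 'cx': 326.15042631077074, 'cy': 193.87772749847906, 'view': array([[  -0.0264,   -0.9996,   -0.0018,   73.8717],
       [   0.9946,   -0.0265,    0.1003, -598.7596],
       [  -0.1004,    0.0009,    0.995 , -934.5196],
       [   0.    ,    0.    ,    0.    ,    1.    ]])}
wrist {'fx': 286.00894589692956, 'fy': 286.00894589692956, 'cx': 323.36380422551747, 'cy': 196.78346961341137, 'mount': array([[  -0.0014,   -0.9523,   -0.305 ,  -78.8247],
       [  -0.0007,    0.305 ,   -0.9523, -142.5669],
       [   1.    ,   -0.0011,   -0.0011,    1.0066],
       [   0.    ,    0.    ,    0.    ,    1.    ]])}
```

View pics/scene0.png

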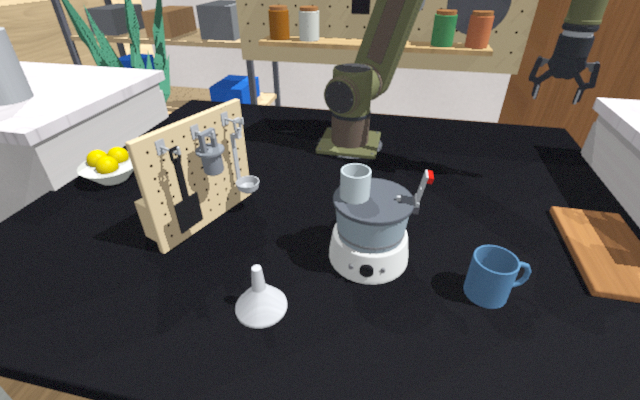

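View pics/top0.png

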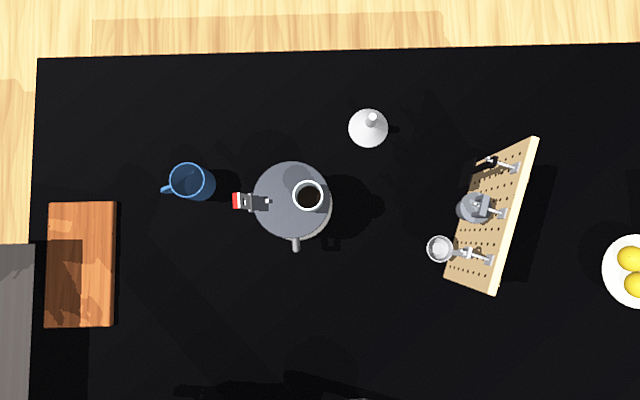

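```bash
cat > h.py <<'E'
from plant import bot, optics
import cv2,numpy as np
from scipy.spatial.transform import Rotation as R
np.set_printoptions(precision=4,suppress=True)
def cal(n,st=None):
    c=optics.get_calibration(n)
    if n=="wrist":
        st=st or bot.state(); T=np.eye(4);T[:3,:3]=R.from_quat(st["eef_rot"]).as_matrix();T[:3,3]=st["ee_pos"]
        V=np.linalg.inv(T@np.array(c["mount"]))
    else: V=np.array(c["view"])
    return c,V
def proj(n,P,cv=None):
    c,V=cv or cal(n); P=np.atleast_2d(P); q=P@V[:3,:3].T+V[:3,3]
    return np.c_[c["cx"]+c["fx"]*q[:,0]/-q[:,2], c["cy"]+c["fy"]*q[:,1]/q[:,2]]
def ray(n,uv,cv=None):
    c,V=cv or cal(n); d=np.array([(uv[0]-c["cx"])/c["fx"],-(uv[1]-c["cy"])/c["fy"],-1.])
    W=np.linalg.inv(V); d=W[:3,:3]@d; return W[:3,3],d/np.linalg.norm(d)
def onz(n,uv,z,cv=None):
    o,d=ray(n,uv,cv); return o+d*(z-o[2])/d[2]
def tri(rs):
    A=sum(np.eye(3)-np.outer(d,d) for o,d in rs); b=sum((np.eye(3)-np.outer(d,d))@o for o,d in rs)
    p=np.linalg.solve(A,b); return p,[np.linalg.norm(np.cross(p-o,d)) for o,d in rs]
E
python3 - <<'E'
from h import *
t=cv2.imread("pics/top0.png"); s=cv2.imread("pics/scene0.png")
for n,im in(("top",t),("scene",s)):
    h=cv2.cvtColor(im,cv2.COLOR_BGR2HSV)
    m=cv2.inRange(h,(0,180,120),(5,255,255))|cv2.inRange(h,(175,180,120),(180,255,255))
    k,l,st,ce=cv2.connectedComponentsWithStats(m)
    print(n,"red",[(st[i].tolist(),ce[i]) for i in range(1,k) if st[i,4]>15])
a=cv2.resize(t[140:260,220:345],None,fx=3,fy=3,interpolation=cv2.INTER_CUBIC)
b=cv2.resize(t[125:305,415:550],None,fx=3,fy=3,interpolation=cv2.INTER_CUBIC)
M=np.zeros((540,780,3),np.uint8);M[:360,:375]=a;M[:,375:]=b
cv2.imwrite("pics/c1.png",M)
M=np.zeros((600,800,3),np.uint8)
M[:480,:400]=cv2.resize(s[160:280,325:425],None,fx=4,fy=4,interpolation=cv2.INTER_CUBIC)
M[:600,400:]=cv2.resize(s[95:245,160:260],None,fx=4,fy=4,interpolation=cv2.INTER_CUBIC)
cv2.imwrite("pics/c2.png",M)
E
```

```text
top red [([232, 193, 5, 16, 20], array([232.75, 201.75]))]
scene red [([427, 170, 7, 14, 66], array([430.4545, 176.6515]))]
```

View pics/c1.png

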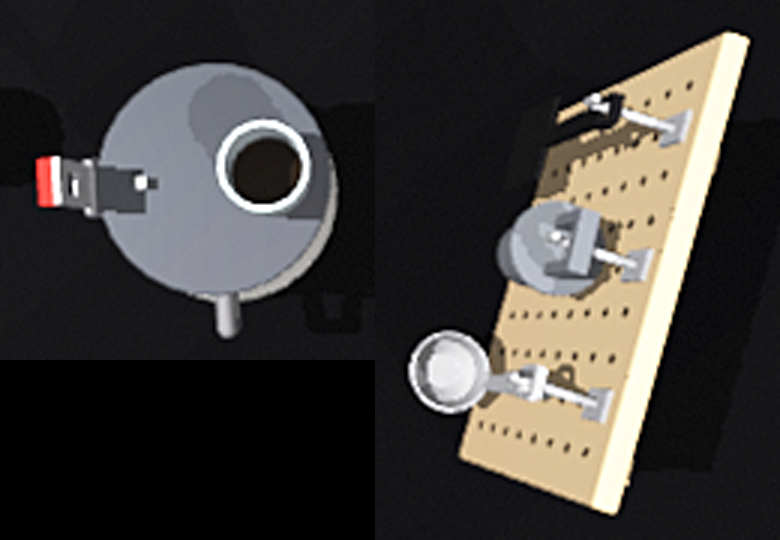

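View pics/c2.png

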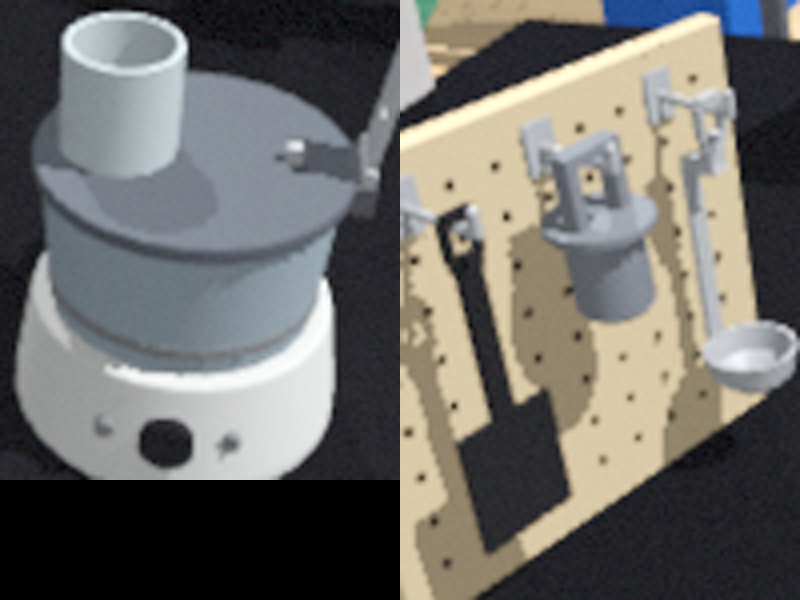

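```bash
python3 - <<'E'
from h import *
cv=cal("top"); P=lambda x,y:((x-375)/3+415-1/3, y/3+125-1/3); Q=lambda x,y:(x/3+220-1/3,y/3+140-1/3)
S1=lambda x,y:(x/4+325-.375,y/4+160-.375); S2=lambda x,y:((x-400)/4+160-.375,y/4+95-.375)
f=[onz("top",P(*p),275) for p in((728,33),(592,500),(748,40),(615,514))]
print("board top",f, np.linalg.norm(f[0]-f[1]),np.linalg.norm(f[2]-f[3]),np.linalg.norm(f[0]-f[2]))
d=f[0]-f[1]; d/=np.linalg.norm(d); d2=f[2]-f[3]; print("board dir",d,np.degrees(np.arctan2(d[1],d[0])),np.degrees(np.arctan2(d2[1],d2[0])))
print("hook tip mid",onz("top",P(558,237),260),"bar top",onz("top",P(587,240),256))
print("ladle bowl",onz("top",P(449,371),100), "tip0",onz("top",P(598,102),260))
print("mouth",onz("top",Q(264,166),218)); c=onz("top",Q(216,166),218)-onz("top",Q(311,166),218);print("dia",np.linalg.norm(c))
print("catch",onz("top",Q(140,183),167),tri([ray("top",Q(142,183)),ray("scene",S1(294,148))]))
print("mouth scene",onz("scene",S1(124,42),218))
print("pad", tri([ray("top",Q(48,182)),ray("scene",(430.5,176.6))]))
# red pad masks
for n in("top","scene"):
    im=cv2.imread(f"pics/{n}0.png").astype(int); r=im[:,:,2]-np.maximum(im[:,:,1],im[:,:,0])
    x0,x1,y0,y1=(225,250,185,215) if n=="top" else (415,445,160,195)
    m=np.zeros(r.shape,np.uint8);m[y0:y1,x0:x1]=(r[y0:y1,x0:x1]>60);
    ys,xs=np.nonzero(m);print(n,xs.min(),xs.max(),ys.min(),ys.max(),xs.mean(),ys.mean(),len(xs), cv2.boxPoints(cv2.minAreaRect(np.c_[xs,ys].astype(np.float32))).tolist())
# bar ends scene
print("bar top mid scene", onz("scene",S2(585,147),256))
print("funnel",onz("top",(368,128),0),"mug",onz("top",(189,181),92))
E
```

```text
board top [array([ 672.5496, -320.8495,  275.    ]), array([ 396.3965, -219.5671,  275.    ]), array([ 667.8889, -332.6549,  275.    ]), array([ 388.0289, -232.4604,  275.    ])] 294.14058049530144 297.25497856800837 12.692116072199394
board dir [ 0.9388 -0.3443  0.    ] -20.14110197497501 -19.69820572605699
hook tip mid [ 552.0177 -215.1929  260.    ] bar top [ 549.9659 -234.36    256.    ]
ladle bowl [ 465.9415 -188.7316  100.    ] tip0 [ 634.85   -245.2229  260.    ]
mouth [580.3293  94.0903 218.    ]
dia 61.54070606572189
catch [575.8899 182.1745 167.    ] (array([575.9256, 181.9289, 165.6225]), [np.float64(0.9213122020262017), np.float64(0.9213122020261758)])
mouth scene [580.4726  95.6572 218.    ]
pad (array([573.7466, 235.7698, 217.0155]), [np.float64(1.460766056514451), np.float64(1.4607660565144733)])
top 232 237 192 208 234.30769230769232 200.27472527472528 91 [[232.0, 192.0], [237.0, 192.0], [237.0, 208.0], [232.0, 208.0]]
scene 427 433 170 183 430.28205128205127 176.55128205128204 78 [[427.0, 170.0], [433.0, 170.0], [433.0, 183.0], [427.0, 183.0]]
bar top mid scene [ 550.0639 -229.6723  256.    ]
funnel [768.4617 -52.5148   0.    ] mug [631.9242 368.4089  92.    ]
```

```bash
cat >> h.py <<'E'
def Rz(deg): # tool down, jaw (tool z) at world heading deg
    a=np.radians(deg); z=np.array([np.cos(a),np.sin(a),0]); y=np.array([0,0,-1.]); return np.c_[np.cross(y,z),y,z]
def row(pts):
    st=bot.state(); T=R.from_quat(st["eef_rot"]).as_matrix(); 
    print("t",st["time"],"pos",st["ee_pos"],"jaw",np.degrees(np.arctan2(T[1,2],T[0,2])),"F",st["ft_force"],"q",st["qpos"],"g",st["grip_width"])
    for p,deg in pts:
        s=T.T@(np.array(p)-st["ee_pos"])/400; r=R.from_matrix(T.T@Rz(deg)).as_rotvec()/.5
        print(p,deg,np.round(np.r_[s,r],3).tolist())
E
python3 - <<'E'
from h import *
st=bot.state();print(R.from_quat(st["eef_rot"]).as_matrix())
row([((574,275,300),3),((574,275,300),-177)])
E
```

```text
[[ 0.969  -0.0005  0.2472]
 [-0.2472 -0.0016  0.969 ]
 [-0.0001 -1.     -0.0017]]
t 0.15 pos [142.0029 556.6165 230.5588] jaw 75.68741676346413 F [ 0.5963 -0.423   0.0003] q [ 1.2475  0.3074  1.5074 -0.      1.3284 -0.0735] g 0.9990332676588918
(574, 275, 300) 3 [1.22, -0.173, -0.415, 0.003, 2.537, 0.002]
(574, 275, 300) -177 [1.22, -0.173, -0.415, 0.002, -3.746, -0.003]
```

>>> arm_command --pt "0.2 -0.17 -0.08 0 0.2 0" --pt "0.4 -0.17 -0.15 0 0.5 0" --pt "0.6 -0.17 -0.22 0 0.8 0" --pt "0.8 -0.17 -0.29 0 1 0" --pt "0.8 -0.17 -0.29 0 1 0" --pt "0.8 -0.17 -0.29 0 1 0" --hand 1 --newtons 60

```text
time: 0.9
ee_pos: [425.4, 363.4, 298.7]
eef_rot: [0.658, -0.259, 0.26, -0.657]
ft_force: [0.2, 0.3, -0.2]
grip_width: -0.001
```

```bash
python3 - <<'E'
from h import *
row([((574,290,300),3)])
E
```

```text
t 0.9 pos [425.3787 363.3544 298.6566] jaw 46.93725310822918 F [ 0.2044  0.2582 -0.214 ] q [ 0.6323  0.2416  1.4287 -0.0013  1.4726 -0.1868] g -0.0013733473610543718
(574, 290, 300) 3 [0.397, -0.003, 0.12, 0.002, 1.534, 0.003]
```

>>> arm_command --pt "0.2 0 0.06 0 0.5 0" --pt "0.4 0 0.12 0 1 0" --pt "0.4 0 0.12 0 1 0" --pt "0.4 0 0.12 0 1 0"

```text
time: 1.4
ee_pos: [577.9, 287.0, 297.3]
eef_rot: [0.573, -0.415, 0.416, -0.571]
ft_force: [-0.2, 0.6, -0.3]
grip_width: 0.001
```

```bash
python3 - <<'E'
from h import *
row([((574,290,300),3)])
im=optics.capture("wrist");cv2.imwrite("pics/w1.png",im[:,:,::-1])
print(proj("wrist",[(574,218.5,162),(573.7,235.8,217),(580.3,94.5,218),(576,182,166)]))
E
```

```text
t 1.4 pos [577.8888 287.0118 297.3494] jaw 18.039168211362473 F [-0.1936  0.5775 -0.3244] q [ 0.3969  0.3687  1.2443 -0.0025  1.5304  0.0822] g 0.0012797363006530214
(574, 290, 300) 3 [-0.01, -0.007, -0.007, 0.003, 0.525, 0.006]
[[301.7581 245.8365]
 [302.4539 258.3074]
 [268.2156 376.7197]
 [293.5965 276.2273]]
```

View pics/w1.png

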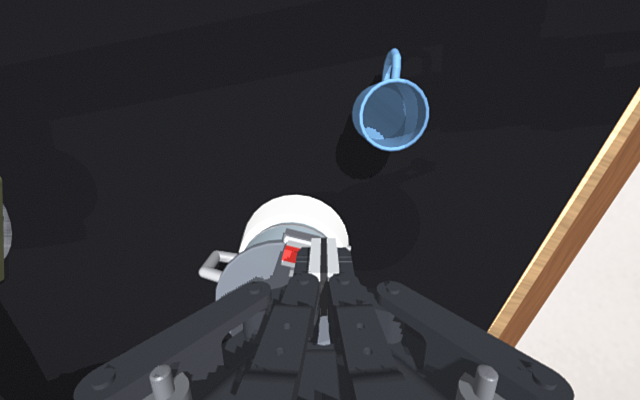

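>>> arm_command --pt "-0.01 0 -0.01 0 0.3 0" --pt "0.02 0.1 -0.01 0 0.52 0" --pt "0.04 0.22 0.01 0 0.52 0" --pt "0.04 0.22 0.01 0 0.52 0"

```text
time: 1.95
ee_pos: [580.4, 273.4, 205.6]
eef_rot: [0.519, -0.487, 0.483, -0.51]
ft_force: [-0.2, 0.5, 0.7]
grip_width: -0.003
```

```bash
python3 - <<'E'
from h import *
row([((574,265,206),3),((574,245,206),3),((575,213,206),3),((575,196,200),3),((576,182,188),3),((577,174,177),3),((577,171,173),3)])
E
```

```text
t 1.95 pos [580.3723 273.3725 205.6037] jaw 3.377701233478398 F [-0.1597  0.4983  0.6935] q [ 0.3749  0.4241  1.3856 -0.0009  1.3449  0.3161] g -0.002662650213192582
(574, 265, 206) 3 [0.02, -0.001, -0.017, 0.024, 0.013, 0.01]
(574, 245, 206) 3 [0.07, -0.0, -0.02, 0.024, 0.013, 0.01]
(575, 213, 206) 3 [0.15, 0.0, -0.022, 0.024, 0.013, 0.01]
(575, 196, 200) 3 [0.192, 0.015, -0.025, 0.024, 0.013, 0.01]
(576, 182, 188) 3 [0.227, 0.045, -0.024, 0.024, 0.013, 0.01]
(577, 174, 177) 3 [0.247, 0.073, -0.022, 0.024, 0.013, 0.01]
(577, 171, 173) 3 [0.255, 0.083, -0.023, 0.024, 0.013, 0.01]
```

>>> arm_command --pt "0.02 0 -0.017 0.024 0.013 0.01" --pt "0.05 0 -0.02 0.024 0.013 0.01" --pt "0.08 0 -0.02 0.024 0.013 0.01" --pt "0.11 0 -0.022 0.024 0.013 0.01" --pt "0.13 0 -0.022 0.024 0.013 0.01" --pt "0.15 0 -0.022 0.024 0.013 0.01" --pt "0.17 0.006 -0.023 0.024 0.013 0.01" --pt "0.17 0.006 -0.023 0.024 0.013 0.01"

```text
time: 2.95
ee_pos: [574.9, 204.0, 203.2]
eef_rot: [0.513, -0.487, 0.487, -0.512]
ft_force: [0.1, 0.4, 0.4]
grip_width: -0.001
```

```bash
python3 - <<'E'
from h import *
row([((575,204,203),3),((575,196,200),3),((576,188,194),3),((576,182,188),3),((577,177,181),3),((577,173,177),3),((577,171,173),3)])
E
```

```text
t 2.95 pos [574.9468 204.0192 203.2156] jaw 2.9612920946401533 F [0.0575 0.4344 0.4159] q [ 0.272   0.3772  1.4703 -0.0004  1.2952  0.2204] g -0.0006841675132500966
(575, 204, 203) 3 [0.0, 0.001, 0.0, 0.002, -0.001, 0.001]
(575, 196, 200) 3 [0.02, 0.008, -0.001, 0.002, -0.001, 0.001]
(576, 188, 194) 3 [0.04, 0.023, 0.001, 0.002, -0.001, 0.001]
(576, 182, 188) 3 [0.055, 0.038, -0.0, 0.002, -0.001, 0.001]
(577, 177, 181) 3 [0.068, 0.056, 0.002, 0.002, -0.001, 0.001]
(577, 173, 177) 3 [0.078, 0.066, 0.001, 0.002, -0.001, 0.001]
(577, 171, 173) 3 [0.083, 0.076, 0.001, 0.002, -0.001, 0.001]
```

>>> arm_command --pt "0.02 0.008 0 0 0 0" --pt "0.04 0.023 0 0 0 0" --pt "0.055 0.038 0 0 0 0" --pt "0.068 0.056 0 0 0 0" --pt "0.078 0.066 0 0 0 0" --pt "0.083 0.076 0 0 0 0" --pt "0.09 0.08 0 0 0 0" --pt "0.09 0.08 0 0 0 0"

```text
time: 3.95
ee_pos: [576.8, 170.7, 173.6]
eef_rot: [-0.511, 0.488, -0.486, 0.514]
ft_force: [-4.3, 6.2, 11.2]
grip_width: 0.0
```

```bash
python3 - <<'E'
from h import *
row([((577,162,173),3)])
im=optics.capture("scene");cv2.imwrite("pics/s2.png",cv2.resize(im[140:240,320:445,::-1],None,fx=4,fy=4))
E
```

```text
t 3.95 pos [576.7842 170.7162 173.5777] jaw 2.9479715693114623 F [-4.2791  6.2466 11.2067] q [0.2149 0.3895 1.5315 0.0046 1.219  0.1618] g 0.0004682355018027221
(577, 162, 173) 3 [0.022, 0.001, -0.001, -0.002, -0.002, -0.009]
```

View pics/s2.png

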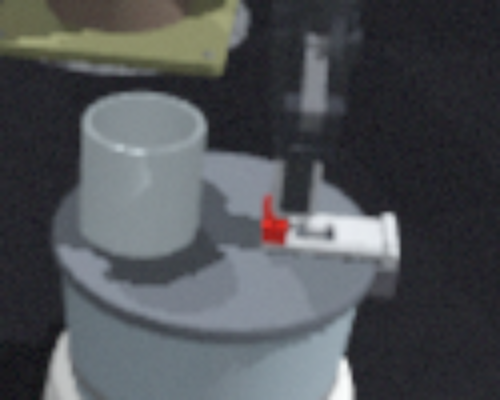

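>>> arm_command --pt "0 -0.03 0 0 0 0" --pt "0.022 -0.03 0 0 0 0" --pt "0.022 -0.015 0 0 0 0" --pt "0.022 0 0 0 0 0" --pt "0.022 0.006 0 0 0 0" --pt "0.022 0.01 0 0 0 0" --pt "0.022 0.01 0 0 0 0"

```text
time: 4.88
ee_pos: [577.3, 161.2, 173.1]
eef_rot: [-0.511, 0.487, -0.487, 0.514]
ft_force: [-6.9, -2.7, 24.8]
grip_width: -0.001
```

```bash
python3 - <<'E'
from h import *
row([((577,162,173),3),((577,200,320),3)])
E
```

```text
t 4.875 pos [577.2852 161.2063 173.1222] jaw 2.9537031586527958 F [-6.9309 -2.6926 24.844 ] q [0.2    0.3862 1.5383 0.0032 1.2136 0.1473] g -0.0006361019665945914
(577, 162, 173) 3 [-0.002, 0.0, -0.001, -0.006, -0.002, -0.007]
(577, 200, 320) 3 [-0.098, -0.367, 0.005, -0.006, -0.002, -0.007]
```

>>> arm_command --pt "0 -0.1 0 0 0 0" --pt "0 -0.25 0 0 0 0" --pt "0.1 -0.4 0 0 0.1 0" --pt "0.25 -0.42 0 0 0.3 0" --pt "0.4 -0.42 -0.01 0 0.5 0" --pt "0.6 -0.42 -0.02 0 0.7 0" --pt "0.84 -0.42 -0.02 0 0.8 0" --pt "0.84 -0.42 -0.02 0 0.8 0" --hand -1

```text
time: 5.88
ee_pos: [585.7, -177.8, 338.6]
eef_rot: [-0.404, 0.58, -0.578, 0.407]
ft_force: [1.1, -0.0, 0.3]
grip_width: 1.002
```

>>> arm_command --pt "0 0 0 0 0 0" --pt "0 0 0 0 0 0"

```text
time: 6.12
ee_pos: [585.2, -177.7, 337.3]
eef_rot: [-0.404, 0.581, -0.578, 0.406]
ft_force: [-0.4, -0.8, -0.2]
grip_width: 1.0
```

```bash
python3 - <<'E'
from h import *
row([((570,-174,340),-20)])
st=bot.state()
for n in("wrist","top"):
    im=optics.capture(n);cv2.imwrite(f"pics/{n}3.png",im[:,:,::-1])
t=cv2.imread("pics/top3.png")[160:250,225:340]; w=cv2.imread("pics/wrist3.png")
M=np.zeros((600,640,3),np.uint8);M[:400]=w;M[400:580,:230]=cv2.resize(t,None,fx=2,fy=2);
s=optics.capture("scene")[140:240,320:445,::-1]; M[400:600,300:550]=cv2.resize(s,None,fx=2,fy=2)
cv2.imwrite("pics/m3.png",M)
o=np.array([.344,.939,0]);print(proj("wrist",[(549,-230,256),(549,-230,214),(552,-215,260)],cal("wrist",st)))
E
```

```text
t 6.125 pos [ 585.232  -177.7108  337.274 ] jaw -20.106407941122814 F [-0.3672 -0.8201 -0.2229] q [-0.3669  0.3022  1.2488  0.005   1.5934 -0.0159] g 1.0002442167823975
(570, -174, 340) -20 [0.004, -0.007, -0.039, 0.006, -0.004, -0.01]
[[306.339  270.7984]
 [308.7978 248.5913]
 [303.0698 258.028 ]]
```

View pics/m3.png

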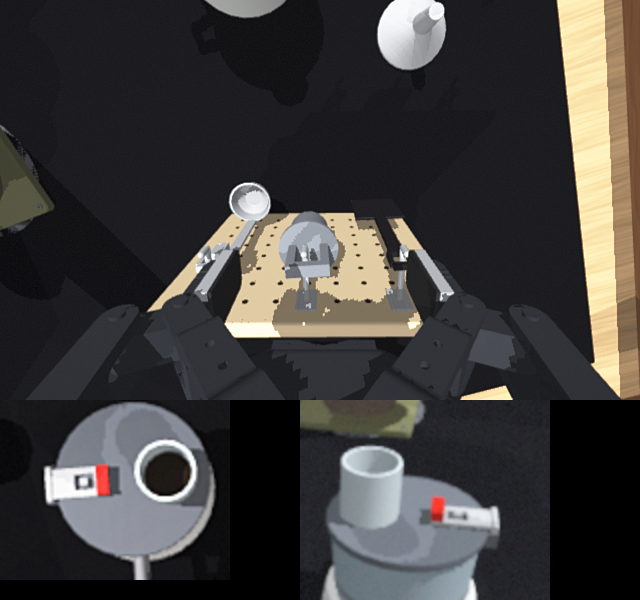

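```bash
python3 - <<'E'
from h import *
row([((549,-230,320),-20),((549,-230,220),-20)])
E
```

```text
t 6.275 pos [ 585.6294 -176.252   338.3973] jaw -19.94471054699393 F [ 1.1894 -0.367  -0.0177] q [-0.3643  0.3007  1.2483  0.0047  1.5935 -0.0161] g 0.996653044747204
(549, -230, 320) -20 [0.158, 0.045, -0.04, 0.002, 0.002, -0.009]
(549, -230, 220) -20 [0.159, 0.295, -0.04, 0.002, 0.002, -0.009]
```

>>> arm_command --pt "0.08 0 -0.02 0 0 0" --pt "0.158 0 -0.04 0 0 0" --pt "0.158 0 -0.04 0 0 0" --pt "0.158 0.08 -0.04 0 0 0" --pt "0.158 0.15 -0.04 0 0 0" --pt "0.158 0.22 -0.04 0 0 0" --pt "0.158 0.285 -0.04 0 0 0" --pt "0.158 0.285 -0.04 0 0 0" --hand -0.4

```text
time: 7.28
ee_pos: [548.3, -227.2, 222.1]
eef_rot: [-0.406, 0.582, -0.576, 0.407]
ft_force: [0.1, -0.8, 0.4]
grip_width: 0.699
```

```bash
python3 - <<'E'
from h import *
row([((549,-230,220),-20)])
w=optics.capture("wrist")[:,:,::-1]; s=optics.capture("scene")[60:220,140:300,::-1]
M=np.zeros((400,800,3),np.uint8);M[:,:400]=w[:,120:520];M[:,400:]=cv2.resize(s,(400,400));cv2.imwrite("pics/m4.png",M)
E
```

```text
t 7.275 pos [ 548.3004 -227.2143  222.1073] jaw -19.836224071739824 F [ 0.0663 -0.8359  0.3553] q [-0.4673  0.3424  1.4758  0.0055  1.3298 -0.1224] g 0.699236319899137
(549, -230, 220) -20 [0.006, 0.005, 0.004, 0.011, 0.006, -0.012]
```

View pics/m4.png

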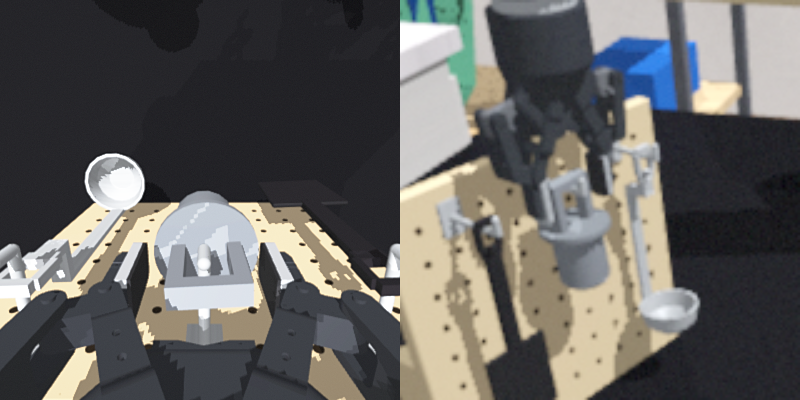

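>>> arm_command --pt "0.003 0 0.003 0.01 0.006 -0.012" --pt "0.003 0 0.003 0.01 0.006 -0.012" --pt "0.003 0 0.003 0.01 0.006 -0.012" --pt "0.003 0 0.003 0.01 0.006 -0.012" --pt "0.003 0 0.003 0.01 0.006 -0.012" --pt "0.003 0 0.003 0.01 0.006 -0.012" --hand 1 --newtons 60

```text
time: 8.12
ee_pos: [552.1, -230.4, 226.6]
eef_rot: [0.404, -0.577, 0.582, -0.407]
ft_force: [1.2, 1.7, 6.2]
grip_width: 0.456
```

>>> arm_command --pt "0 -0.02 0 0 0 0" --pt "0 -0.035 0 0 0 0" --pt "0 -0.05 0 0 0 0" --pt "0 -0.05 0 0 0 0" --pt "-0.02 -0.05 0 0 0 0" --pt "-0.05 -0.05 0 0 0 0" --pt "-0.1 -0.05 0 0 0 0" --pt "-0.13 -0.05 0 0 0 0"

```text
time: 9.12
ee_pos: [570.3, -179.6, 246.4]
eef_rot: [0.404, -0.577, 0.582, -0.408]
ft_force: [-0.1, 0.1, -0.4]
grip_width: 0.456
```

```bash
python3 - <<'E'
from h import *
row([((580.5,94.5,330),3)])
st=bot.state();w=optics.capture("wrist")[:,:,::-1];cv2.imwrite("pics/w5.png",w); s=optics.capture("scene")[60:220,140:300,::-1]
M=np.zeros((400,800,3),np.uint8);M[:,:400]=w[:,120:520];M[:,400:]=cv2.resize(s,(400,400));cv2.imwrite("pics/m5.png",M)
E
```

```text
t 9.125 pos [ 570.2863 -179.6111  246.3841] jaw -19.971950033618683 F [-0.1188  0.1259 -0.425 ] q [-0.376   0.3236  1.4415  0.0004  1.3679 -0.0275] g 0.4558188091327469
(580.5, 94.5, 330) 3 [-0.653, -0.211, -0.208, -0.017, -0.802, 0.003]
```

View pics/m5.png

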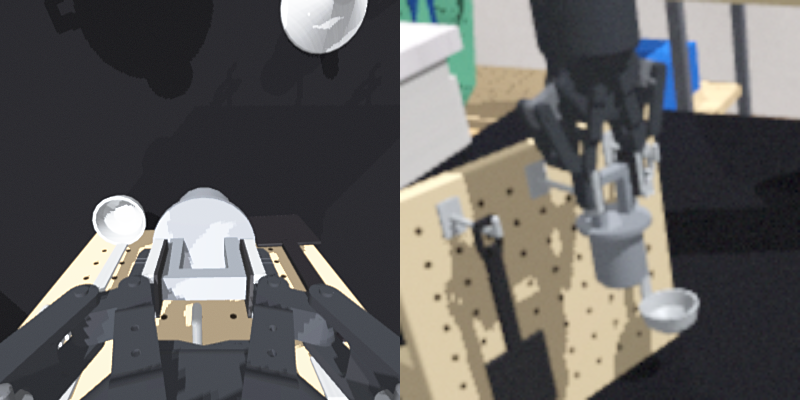

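```bash
python3 - <<'E'
from h import *
row([((570.3,-179.6,330),-20),((580.5,94.5,330),-20)])
E
```

```text
t 9.225 pos [ 570.3765 -179.5484  246.476 ] jaw -19.90704622526792 F [-0.8903  0.1051 -0.6433] q [-0.3759  0.3235  1.4414  0.0004  1.3679 -0.0285] g 0.4572866196679038
(570.3, -179.6, 330) -20 [0.0, -0.209, 0.002, -0.018, 0.003, -0.0]
(580.5, 94.5, 330) -20 [-0.653, -0.211, -0.208, -0.018, 0.003, -0.0]
```

>>> arm_command --pt "-0.02 -0.08 0 0 0 0" --pt "-0.05 -0.16 0 0 0 0" --pt "-0.1 -0.21 -0.03 -0.01 0 0" --pt "-0.2 -0.21 -0.06 -0.018 0 0" --pt "-0.33 -0.21 -0.1 -0.018 0 0" --pt "-0.46 -0.21 -0.145 -0.018 0 0" --pt "-0.58 -0.21 -0.185 -0.018 0 0" --pt "-0.653 -0.21 -0.208 -0.018 0 0"

```text
time: 10.22
ee_pos: [580.1, 96.9, 329.9]
eef_rot: [-0.407, 0.579, -0.578, 0.407]
ft_force: [-0.4, -1.0, -0.6]
grip_width: 0.459
```

>>> arm_command --pt "0 0 0 0 0 0" --pt "0 0 0 0 0 0"

```text
time: 10.48
ee_pos: [580.0, 96.5, 329.8]
eef_rot: [0.407, -0.578, 0.579, -0.407]
ft_force: [0.0, -0.7, -1.1]
grip_width: 0.46
```

```bash
python3 - <<'E'
from h import *
row([((580.5,94.5,300),-20)])
st=bot.state()
for n in("wrist","top","scene"):
    im=optics.capture(n);cv2.imwrite(f"pics/{n}6.png",im[:,:,::-1])
w=cv2.imread("pics/wrist6.png");s=cv2.imread("pics/scene6.png");t=cv2.imread("pics/top6.png")
M=np.zeros((600,800,3),np.uint8)
M[:300,:400]=w[100:400,120:520]; M[:600,400:]=cv2.resize(s[75:225,310:410],None,fx=4,fy=4,interpolation=cv2.INTER_CUBIC)
M[300:,:400]=cv2.resize(t[150:250,240:373],(400,300));cv2.imwrite("pics/m6.png",M)
E
```

```text
t 10.475 pos [580.0407  96.5079 329.8034] jaw -19.770882592868603 F [ 0.0357 -0.7219 -1.1437] q [ 0.0935  0.2683  1.3153 -0.0007  1.5581  0.4385] g 0.4599745302910749
(580.5, 94.5, 300) -20 [0.004, 0.075, 0.003, -0.0, 0.008, 0.001]
```

View pics/m6.png

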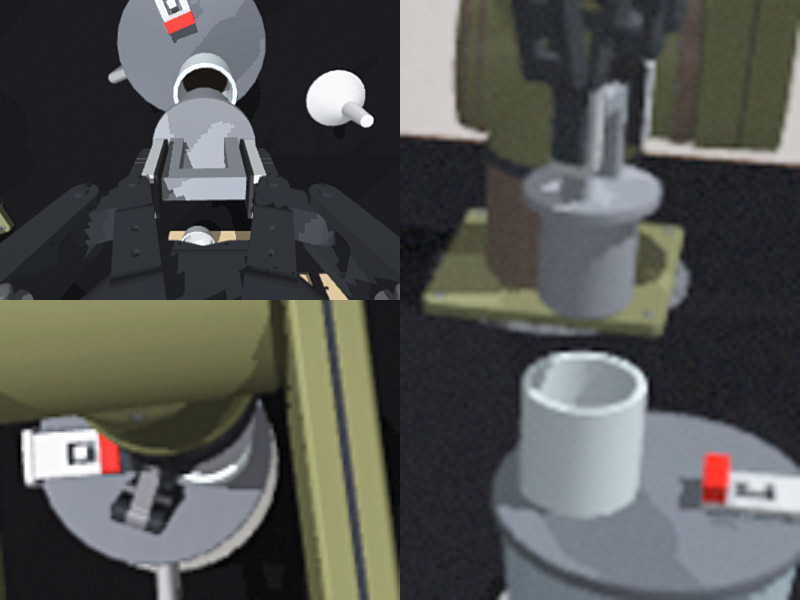

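```bash
python3 - <<'E'
from h import *
S=lambda x,y:((x-400)/4+310-.375,y/4+75-.375)
st=bot.state();tcp=st["ee_pos"];T=R.from_quat(st["eef_rot"]).as_matrix()
cv=cal("wrist",st)
for nm,p in(("flange",(593,187)),("stembot ctr",(585,293)),("mouth",(584,380))):
    o,d=ray("scene",S(*p)); 
    for yy in (tcp[1]-4,tcp[1],):
        k=(yy-o[1])/d[1]
    # nearest to vertical through tcp
    k=((tcp-o)[:2]@d[:2])/(d[:2]@d[:2]); q=o+k*d; print(nm,"near axis",q,"rel tcp",q-tcp)
# expected projections of an ideal pusher at tcp axis, origin tcp-69.6
for off in (66,70):
    b=tcp-[0,0,off]
    a=np.linspace(0,2*np.pi,73)
    def circ(r,z): return b+np.c_[r*np.cos(a),r*np.sin(a),0*a+z]
    for nm,r,z in(("fl top",31,57),("fl bot",31,52),("stem bot",22.5,0)):
        e=proj("scene",circ(r,z)); e=np.c_[(e[:,0]+.375-310)*4+400,(e[:,1]+.375-75)*4]
        f=proj("wrist",circ(r,z),cv)-[120,100]
        print(off,nm,"scene crop",e.min(0),e.max(0),"wrist crop",f.min(0),f.max(0))
# pad height check
t=cv2.imread("pics/top6.png").astype(int);s=cv2.imread("pics/scene6.png").astype(int)
E
```

```text
flange near axis [580.2965  94.5735 317.67  ] rel tcp [  0.1262  -1.0952 -12.2049]
stembot ctr near axis [580.4017  93.6852 265.3287] rel tcp [  0.2315  -1.9835 -64.5462]
mouth near axis [580.1817  95.5675 218.9402] rel tcp [   0.0115   -0.1012 -110.9347]
66 fl top scene crop [526.5114 155.2966] [665.6895 207.3167] wrist crop [151.716   96.3423] [257.0333 191.229 ]
66 fl bot scene crop [526.1849 165.5949] [664.7737 218.2196] wrist crop [153.1496  93.6881] [255.5601 186.3785]
66 stem bot scene crop [541.0636 275.4514] [637.3663 317.7006] wrist crop [175.3048  84.1093] [233.0633 138.2176]
70 fl top scene crop [526.25   163.5419] [664.9562 216.0466] wrist crop [152.8692  94.2065] [255.8482 187.3283]
70 fl bot scene crop [525.9257 173.7738] [664.0466 226.8736] wrist crop [154.2406  91.6732] [254.4387 182.6763]
70 stem bot scene crop [540.7675 283.0364] [636.7589 325.5659] wrist crop [175.7812  82.7382] [232.5691 136.0448]
```

```bash
python3 - <<'E'
import cv2
w=cv2.imread("pics/wrist6.png");cv2.imwrite("pics/w6z.png",cv2.resize(w[150:310,255:405],None,fx=4,fy=3.75,interpolation=cv2.INTER_CUBIC))
E
```

```text
(no output)
```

View pics/w6z.png

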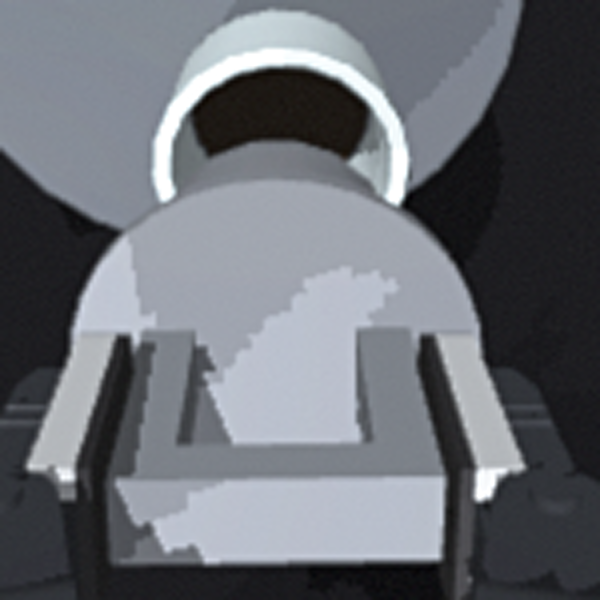

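```bash
python3 - <<'E'
from h import *
st=bot.state();tcp=st["ee_pos"];T=R.from_quat(st["eef_rot"]).as_matrix();cv=cal("wrist",st)
W=lambda x,y:(x/4+255-.375,y/3.75+150-.37)
out=-T[:2,0]
b=tcp[2]-66.5
p=onz("wrist",W(281,47),218,cv); m=p[:2]-30*out; print("mouth ctr from outer far edge",m)
p=onz("wrist",W(281,67),218,cv); print("  from inner edge",p[:2]-26*out)
p=onz("wrist",W(281,140),b,cv); s=p[:2]-22.5*out; print("stem bottom ctr",s,"diff mouth-stem",m-s)
p=onz("wrist",W(276,178),b+55,cv); print("flange ctr",p[:2]-31*out, "tcp",tcp)
E
```

```text
mouth ctr from outer far edge [580.9118  95.8541]
  from inner edge [580.6271  95.0244]
stem bottom ctr [579.8127  93.2676] diff mouth-stem [1.0991 2.5865]
flange ctr [579.2955  94.6589] tcp [580.1702  95.6687 329.8749]
```

>>> arm_command --pt "-0.006 0.03 0.001 0 0 0" --pt "-0.006 0.07 0.001 0 0 0" --pt "-0.006 0.1 0.001 0 0 0" --pt "-0.006 0.12 0.001 0 0 0" --pt "-0.006 0.135 0.001 0 0 0" --pt "-0.006 0.15 0.001 0 0 0" --pt "-0.006 0.15 0.001 0 0 0"

```text
time: 11.5
ee_pos: [581.2, 97.8, 269.5]
eef_rot: [-0.406, 0.579, -0.579, 0.406]
ft_force: [-0.2, 0.4, -0.1]
grip_width: 0.455
```

```bash
python3 - <<'E'
from h import *
row([((581,98,233),-20)])
E
```

```text
t 11.5 pos [581.1607  97.8169 269.4853] jaw -19.87684012614455 F [-0.1731  0.3826 -0.0962] q [ 0.0952  0.3014  1.416  -0.0002  1.4249  0.4422] g 0.4553395797665428
(581, 98, 233) -20 [-0.0, 0.091, -0.0, 0.001, 0.004, 0.001]
```

Bottom is ~15 mm inside with no force. Continue down.

>>> arm_command --pt "0 0.02 0 0 0 0" --pt "0 0.035 0 0 0 0" --pt "0 0.05 0 0 0 0" --pt "0 0.062 0 0 0 0" --pt "0 0.074 0 0 0 0" --pt "0 0.08 0 0 0 0" --pt "0 0.08 0 0 0 0"

```text
time: 12.38
ee_pos: [581.0, 97.8, 237.3]
eef_rot: [-0.407, 0.579, -0.579, 0.406]
ft_force: [-0.1, -0.8, -0.5]
grip_width: 0.459
```

```bash
python3 - <<'E'
from h import *
row([((581,98,233),-20)])
E
```

```text
t 12.375 pos [581.0419  97.8135 237.2956] jaw -19.873003995222223 F [-0.1379 -0.8026 -0.5206] q [ 0.0953  0.3227  1.4664 -0.0003  1.3535  0.4422] g 0.4588624701034465
(581, 98, 233) -20 [-0.0, 0.011, -0.0, 0.002, 0.004, 0.001]
```

>>> arm_command --pt "0 0.004 0 0 0 0" --pt "0 0.008 0 0 0 0" --pt "0 0.012 0 0 0 0" --pt "0 0.015 0 0 0 0" --pt "0 0.015 0 0 0 0"

```text
time: 13.0
ee_pos: [581.4, 97.7, 235.7]
eef_rot: [0.405, -0.578, 0.579, -0.407]
ft_force: [-6.0, -1.8, 19.3]
grip_width: 0.453
```

>>> arm_command --pt "0 0 0 0 0 0" --pt "0 0 0 0 0 0" --pt "0 0 0 0 0 0" --pt "0 0 0 0 0 0" --hand -0.4

```text
time: 13.5
ee_pos: [581.2, 97.7, 235.1]
eef_rot: [0.406, -0.578, 0.579, -0.407]
ft_force: [-0.2, 0.6, -0.6]
grip_width: 0.697
```

>>> arm_command --pt "0 -0.03 0 0 0 0" --pt "0 -0.06 0 0 0 0" --pt "0 -0.12 0 0 0 0" --pt "0 -0.2 0 0 0 0" --pt "0 -0.3 0 0 0 0" --pt "0 -0.3 0 0 0 0" --pt "-0.2 -0.3 0.1 0 0 0" --pt "-0.4 -0.3 0.1 0 0 0"

```text
time: 14.5
ee_pos: [655.4, 196.2, 355.1]
eef_rot: [0.405, -0.579, 0.58, -0.406]
ft_force: [0.3, -0.9, 0.0]
grip_width: 0.701
```

>>> arm_command --pt "-0.2 0 -0.2 0 0 0" --pt "-0.4 0 -0.4 0 0 0" --pt "-0.4 0 -0.4 0 0 0" --pt "-0.4 0 -0.4 0 0 0"

```text
time: 15.0
ee_pos: [558.0, 404.1, 353.9]
eef_rot: [0.406, -0.579, 0.579, -0.406]
ft_force: [0.4, -0.4, -0.6]
grip_width: 0.702
```

```bash
python3 - <<'E'
from h import *
row([])
s=optics.capture("scene")[:,:,::-1];t=optics.capture("top")[:,:,::-1];cv2.imwrite("pics/sF.png",s);cv2.imwrite("pics/tF.png",t)
M=np.zeros((600,800,3),np.uint8)
M[:400,:400]=cv2.resize(s[140:240,335:435],None,fx=4,fy=4,interpolation=cv2.INTER_CUBIC)
M[:400,400:]=cv2.resize(t[150:250,225:325],None,fx=4,fy=4,interpolation=cv2.INTER_CUBIC)
M[400:,:400]=cv2.resize(s[90:290,100:500],(400,200)); M[400:,400:]=cv2.resize(t[100:300,150:550],(400,200))
cv2.imwrite("pics/mF.png",M)
a=np.linspace(0,2*np.pi,73)
for dz in(0,5):
    e=proj("scene",np.c_[580.5+31*np.cos(a),95+31*np.sin(a),0*a+223+dz]);print(dz,"flange top extents in crop",(e.min(0)+.375-[335,140])*4,(e.max(0)+.375-[335,140])*4)
for n,im in(("top",t),("scene",s)):
    im=im.astype(int); m=(im[:,:,2]-np.maximum(im[:,:,1],im[:,:,0])>60).astype(np.uint8); k,l,stt,ce=cv2.connectedComponentsWithStats(m)
    print(n,[(stt[i].tolist(),ce[i]) for i in range(1,k) if 15<stt[i,4]<400 and 150<ce[i][1]<230 and 220<ce[i][0]<450])
print("closed pad exp",proj("top",[(576.9,162.6,174)]),proj("scene",[(576.9,162.6,174)]))
E
```

```text
t 15.0 pos [557.9919 404.1057 353.9198] jaw -19.918800230789877 F [ 0.3729 -0.4445 -0.606 ] q [ 0.5661  0.4154  1.0355 -0.0012  1.6904  0.9136] g 0.701987063910196
0 flange top extents in crop [19.1041 82.9843] [147.6039 144.9271]
5 flange top extents in crop [19.3794 74.0745] [148.3856 135.6001]
top [([273, 192, 7, 16, 101], array([275.7921, 199.4257]))]
scene [([385, 188, 8, 13, 79], array([388.4051, 193.9367]))]
closed pad exp [[275.3508 199.6388]] [[388.2374 192.2247]]
```

View pics/mF.png

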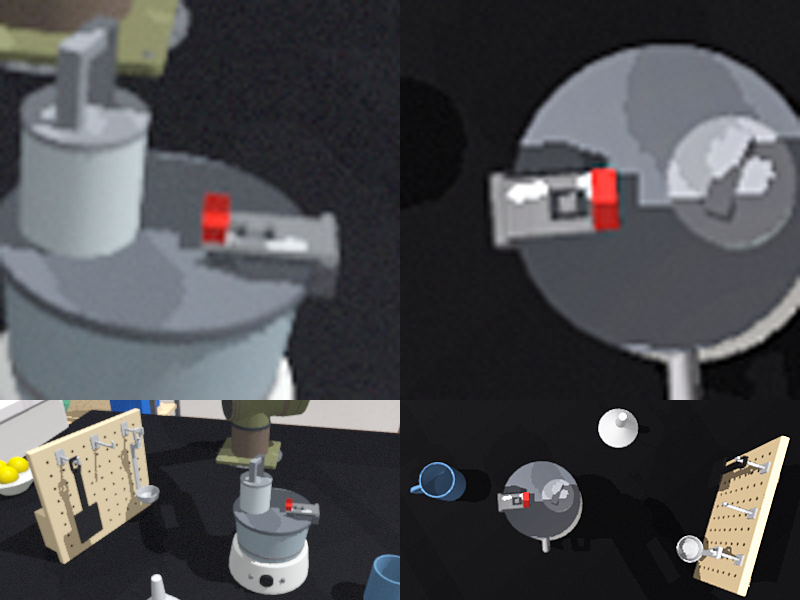

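```bash
python3 -c "
from plant import bot
print(bot.sign_off())"
```

```text
the job is handed in; nothing more can be done
None
```

I closed the hasp first and then seated the pusher, and handed the job in at about 15 s with the gripper clear of everything.

- **Hasp:** I swung it over the catch with the shut fingertips and pressed it down with about 25 N. In the last pictures it lies flat with the catch in its slot. The red pad is within 2 px of its closed position in both fixed views.
- **Pusher:** I lifted it off its hook by the arch and lowered it into the feed tube with almost no force until it stopped on contact (about 19 N), then released it. The last scene picture shows the flange where it should be when resting on the rim, to within about 1 px.
- **Other items:** the spatula and ladle are still on their hooks, and the mug and funnel stand where they were, judged by eye from the pictures.
- **Disagreements:** closing on the arch nudged the arm about 5 mm. The picture estimate of the pusher's height in the grip was about 3 mm off the height at which it made contact. Neither affected the result, and none of the last checks failed.

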